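# Vent the drying canister and take off its lid

### The job

Vent the vacuum canister: swing the black-knobbed lever from its rest notch into the notch marked by the green studs (not the red ones), and leave it settled there. Only then lift the loose steel lid off the canister by its orange knob and set it down gently, right side up, wholly on the round blue pad. Do not drop the lid, and leave everything else on the bench as it stands.

Things in the scene. Friction and masses are not known exactly. Their poses are not given: they have to be found in the camera images.
- station: vacuum station, fixed to the bench: white base plate 12 mm thick, 180 mm (x) by 400 mm (y from -180 to +220). Origin on the bench under it; x away from its front, y left, z up. At y = -90 mm stands the steel canister; at y = +85 mm the grey valve block (90 x 150 mm, 62 mm tall) with the lever; a blue pipe hoop spans over the lever
- lever_pivot (a point): lever's hinge, 67 mm above the bench, at x = 0, y = +85 mm of the station, axes as the station's. The lever swings about the station's x axis in the plane x = 0, out of a slot in an aluminium drum of radius 55 mm round this axis, x = -47 to +47 mm
- pipe_mid (a point): middle of the blue pipe's level run (18 mm thick, at station x = +27 mm, 272 mm above the bench, y = -22 to +212 mm; at both ends it turns back to x = +78 mm and down to the base). It bars a vertical gripper from the lever's knob: come from the front (-x), under it, with the tool tilted 30 to 45 degrees
- vent_lever (a joint): lever angle, rad: 0 = rest notch, leaning 0.75 from upright to the station's +y (left); grows as it swings over to -y, end at 1.5. A spring detent draws it into the nearest of four notches, 0, 0.5, 1.0 and 1.5 (black lines on the drum); about 4 N at the knob takes it over to the next. Green studs mark 0.5 or 1.0, red studs the other
- lever_knob (a point): centre of the lever's black ball knob, 26 mm diameter, 120 mm from the pivot on a 10 mm steel stem; axes turn with the lever
- lever_mark (a point): point on the axis of the lever's stem 60 mm from the pivot, at the level of the studs; it coincides with the origin of green_studs when the lever is in the green notch
- green_studs: pair of green balls, 16 mm diameter, on the drum either side of the slot (27 mm before and behind the lever's plane); origin midway between them, in the lever's plane, 60 mm from the pivot. Fixed
- red_studs: the same in red, marking the wrong notch
- lid: loose steel lid, 0.2 kg: disc 116 mm in diameter, 5 mm thick, over a plug 92 mm in diameter, 8 mm deep, sitting loosely in the canister's mouth. Origin at the centre of the plug's underside, z up through the knob; orange knob 28 mm in diameter, 23 to 45 mm above the origin, on a 16 mm stem
- lid_knob (a point): centre of the lid's orange knob, 34 mm above the lid's origin
- canister_mouth (a point): centre of the canister's mouth at rim height, 107 mm above the bench; 110 mm outside, 102 mm inside diameter
- pad: round blue pad, 180 mm in diameter, 4 mm thick, fixed to the bench; origin at the centre of its underside
- plug: a turned brass plug, 26 mm across, 42 mm tall, standing on the front strip of the station's base; origin at the centre of its underside; leave it alone
- specimen_jar: small red jar with an orange cap, 40 mm across, 75 mm tall; origin at the centre of its underside; leave it alone
- tube_rack: white tube rack 70 x 220 mm, 53 mm tall, with small tubes; origin at the centre of its underside; leave it alone
- tip_box: clear box with a red top, 85 x 120 mm, 57 mm tall; origin at the centre of its underside; leave it alone
- beaker: steel beaker, 80 mm across, 110 mm tall, with forceps standing in it; origin at the centre of its underside; leave it alone
Things that resemble listed ones, but are neither listed nor needed, are in the scene too. What is shaped like the lid but pink is not meant. Of the things that look like the pad, take the one that is farthest to the robot's left at the start.

How it is judged:
On the way, in this order (a step that is already met when the one before it is completed fails the run):
1. the lever has settled in the green notch, the lid still on (distance between lever_mark and green_studs below 0.007 m and velocity of joint vent_lever between -0.1 and 0.1 rad/s and distance between lid and canister_mouth below 0.02 m), for 0.3 s.
2. the lid is lifted clear of the canister (z of lid in the frame of canister_mouth above 0.015 m), for 0.1 s.
At the end, for the whole second after the job is handed in: The lever rests in the green notch (its stem within 7 mm of the studs' midpoint, about 0.11 rad), and the lid lies still and right side up (within 0.1 rad) on the blue pad, its centre within 35 mm of the pad's, its underside on the pad (distance between lever_mark and green_studs below 0.007 m and velocity of joint vent_lever between -0.1 and 0.1 rad/s and horizontal distance between lid and pad below 0.035 m and z of lid in the frame of pad between 0 and 0.01 m and angle between lid's own z axis and vertical below 0.1 rad and linear speed of lid below 0.03 m/s); the robot touches nothing.
It fails at once if the lid is taken off the canister while the lever is not in the green notch (not (distance between lever_mark and green_studs below 0.007 m) and distance between lid and canister_mouth above 0.025 m).
It fails at once if the lid is dropped (it moves faster than 0.5 m/s with no finger on it) (linear speed of lid above 0.5 m/s and contact force between lid and the fingers below 0.05 N).
It fails at once if a bystander is pushed more than 30 mm or tipped (distance of any of plug, specimen_jar, tube_rack, tip_box, beaker from where it was at the start of the episode above 0.03 m or angle between any of plug, specimen_jar, tube_rack, tip_box, beaker's own z axis and vertical above 0.35 rad).
It also fails if it takes over 59 s, if anything falls off the work surface, if the arm or the gripper's body presses on something with over 40 N, if the wrist force passes 120 N, or if a joint passes its speed limit or range.

### The arm

A 7-joint arm with a two-finger parallel gripper is mounted at the origin on the work surface. World frame = base frame: x ahead of the robot, y to its left, z up, the work surface at z = 0. Lengths are in m, angles in rad, forces in N, time in s.
With the tool pointing down it reaches from about 0.4 to 0.875 m from the base axis. Payload 6.5 kg.
Tool frame: the origin (TCP) lies at the very end of the fingers, on their centre line; the grasp point (between the pads) lies 19 mm behind it (arm.tcp_to_grasp is the distance from the TCP to the grasp point, in m); z points along the fingers, y is the direction in which the jaws open and shut (so a half turn about z gives the same grasp; the last joint's range is limited). The gripper opens to 88 mm and grips with 3 to 60 N. Pads are 18 mm wide; open, the fingers measure 123 mm over their backs; the gripper's body (75 mm by 187 mm) begins 45 mm behind the grasp point.
Start: joints at [1.208, 0.536, -0.004, 1.538, 0.003, 1.067, -0.071], TCP at [0.19, -0.622, 0.239] pointing down, gripper open.
Joint ranges: [-2.7, 2.7], [-0.37, 2.16], [-1.27, 1.26], [0.24, 2.4], [-1.31, 4.45], [0.19, 1.91], [-2.76, 2.76]. Speed limits (rad/s): [2.39, 2.39, 3.14, 3.14, 3.14, 3.14, 3.14].

### API

Orientations are given as a unit quaternion [x, y, z, w].
In Python, from bench import arm gives the robot as it stands. The module is installed in compiled form; this text tells all that it offers.
- The arm moves only by the shell command python3 -m creep 'ROWS' [FORCE]. ROWS is JSON, a list of rows, each a list of 3 entries, a list of its own where there are three numbers: the shift along the world's x, y, z in cm, then the turn, a rotation vector about the world's x, y, z in degrees, then the opening, from 0 (shut) to 1 (fully open). In form: [[[tx, ty, tz], [wx, wy, wz], grip], ...]. A call has 1 to 5 rows; each row shifts and turns the commanded pose from where the row before left it; what a row does not reach is not made up. A row lasts 1/12 s, in which the tool goes at most 41.7 mm and 7.16 degrees, less where a joint would pass 70% of its speed; a pose out of reach is approached as far as the arm can. A call is refused whole if a number of a shift passes 4.17 or a number of a turn 7.16, either way. A call with a gripper value outside its range is refused whole. The fingers move at their own pace and stop on an object; FORCE is the grip in N (left out, the last holds). Time passes only in rows, so rows that do not move let the fingers close. It gives the time, the measured TCP pose, the force and the opening at its end, in the units of the state.
- arm.observe(): the state, without advancing time (a new reading comes with each control period).
- arm.capture(name): name is "scene" or "top" or "wrist"; returns (picture, depth): 420x560x3 uint8, red, green, blue; 420x560 float32, m along the optical axis (not along the pixel's ray), 0 where there is no reading.
- arm.camera_params(name): a dict with "fovy" (degrees; the focal length in pixels is half the picture's height over the tangent of half this angle, whatever the lens; pixels are square), "cx", "cy" (the principal point, pixels), "distortion" ([k1, k2, p1, p2, k3] as OpenCV has them; the pictures are not rectified), "rvec" (rotation vector, rad) and "tvec" (3), from world to camera coordinates, as OpenCV has them. Camera axes: x right, y down, z forward; pixel columns grow to the right and rows downward; lengths in m; the calibration is good to about 2 mm. A picture is of the moment at which its call begins: read the wrist's pose just before it. camera_params takes no time and is no camera call; for the wrist camera it gives the pose at the moment of the call.
- arm.finish_job(): hands the job in, once; it reports no verdict.
Trained networks look in the newest picture that a camera, given by its name, has taken for a name from the list of things; names that differ only in an ending like _2 or _b are one class to them, and where a whole thing is asked for, a point or a joint stands for the part that bears it (a point fixed in the world has none). Each returns a list of dicts, best first, with "score" (0 to 1); they miss things now and then, are a little off and sometimes report something else, mostly with a low value. They report only what shows in the picture. A call takes as long as a camera call. They do not tell look-alikes from the thing itself.
- arm.regions_of(camera, target): "region" (420x560 bool, what is visible of it) and "xy" ([column, row] in pixels, amid what is visible of it).
The state is a dict: "time": time; "joints": joint angles; "qvel": joint speeds; "effort": joint torques, N m; "eef_pos": TCP position; "tcp_rot": TCP orientation; "force": force on the tool from outside, world axes, zero at the start; "torque": the same for the moment, N m; "width": finger opening in m.
Only numpy, scipy, OpenCV 4.12 (cv2) and the standard library are available. Lean on these libraries where they do the work, as an engineer would, in place of code of your own. Each camera call takes 0.05 s, during which the arm holds its last target. There are 200 camera calls.

## Working session

There is one attempt and no reset: what is moved stays moved. The work goes in short steps, Python scripts to look and compute and a shell command to move; the robot and the scene stay as the last step left them, time stands still between calls to the robot, and variables do not carry over. Pictures are saved under pics/ and viewed, about 8 in all and at most 12, crops included, and the job is handed in when it is done.

```bash
mkdir -p pics
cat > h.py <<'E'
import numpy as np, cv2
from bench import arm
def cam(n):
    p=arm.camera_params(n); f=210/np.tan(np.radians(p['fovy'])/2)
    K=np.array([[f,0,p['cx']],[0,f,p['cy']],[0,0,1.]])
    R=cv2.Rodrigues(np.array(p['rvec'],float))[0]
    return K,np.array(p['distortion'],float),R,np.array(p['tvec'],float).ravel()
def pts(c,uv,d):
    K,D,R,t=c; n=cv2.undistortPoints(np.array(uv,float).reshape(-1,1,2),K,D).reshape(-1,2)
    P=np.c_[n,np.ones(len(n))]*np.array(d).reshape(-1,1)
    return (P-t)@R
def cloud(c,depth,mask):
    v,u=np.nonzero(mask&(depth>0)); return pts(c,np.c_[u,v],depth[v,u])
def proj(c,X):
    K,D,R,t=c; return cv2.projectPoints(np.array(X,float).reshape(-1,3),cv2.Rodrigues(R)[0],t,K,D)[0].reshape(-1,2)
def save(n,img): cv2.imwrite('pics/'+n+'.png',img[...,::-1])
E
python3 - <<'E'
from h import *
np.set_printoptions(precision=3,suppress=True)
ims=[]
for n in ['scene','top']:
    im,d=arm.capture(n); c=cam(n); ims.append(im); np.savez(n,im=im,d=d)
    print(n,'cam at',-c[2].T@c[3])
    for t in ['station','lever_knob','green_studs','red_studs','lid','pad','plug','specimen_jar','tube_rack','tip_box','beaker']:
        for r in arm.regions_of(n,t)[:4]:
            if r['score']<.2: continue
            P=cloud(c,d,r['region'])
            print(t,round(r['score'],2),np.round(r['xy']),r['region'].sum(),*( (np.median(P,0),P.min(0),P.max(0)) if len(P) else ()))
save('a_scene',ims[0]); save('a_top',ims[1]); print(arm.observe())
E
```

```text
scene cam at [1.157 0.329 0.92 ]
station 0.61 [323. 243.] 8072 [0.552 0.14  0.059] [ 0.245 -0.135 -0.004] [0.626 0.293 0.284]
station 0.32 [162. 172.] 988 [ 0.505 -0.456  0.074] [ 0.372 -0.563 -0.003] [ 0.54  -0.425  0.142]
station 0.31 [199. 213.] 1774 [ 0.528 -0.299  0.004] [ 0.436 -0.394 -0.002] [ 0.612 -0.209  0.012]
lever_knob 0.59 [360. 238.] 129 [0.53  0.216 0.153] [0.481 0.175 0.076] [0.542 0.234 0.17 ]
green_studs 0.7 [359. 236.] 50 [0.536 0.225 0.163] [0.527 0.213 0.142] [0.542 0.234 0.17 ]
green_studs 0.51 [325. 230.] 44 [0.538 0.131 0.129] [0.485 0.12  0.123] [0.545 0.142 0.135]
lid 0.84 [281. 204.] 712 [ 0.486 -0.026  0.112] [ 0.323 -0.081 -0.002] [0.541 0.032 0.147]
lid 0.82 [260. 175.] 636 [ 0.317 -0.183  0.013] [ 0.25  -0.255 -0.004] [ 0.366 -0.131  0.05 ]
pad 0.88 [216. 156.] 1277 [ 0.307 -0.393  0.004] [ 0.213 -0.488 -0.003] [ 0.396 -0.303  0.011]
pad 0.64 [200. 209.] 1773 [ 0.528 -0.299  0.004] [ 0.438 -0.398 -0.002] [ 0.613 -0.209  0.012]
specimen_jar 0.68 [164. 171.] 892 [ 0.507 -0.453  0.075] [ 0.434 -0.563  0.003] [ 0.54  -0.425  0.129]
specimen_jar 0.62 [441. 
[... 1752 characters left out ...]
5 [0.534 0.127 0.134] [0.482 0.12  0.126] [0.54  0.136 0.138]
beaker 0.94 [424. 228.] 796 [ 0.496 -0.481  0.057] [ 0.457 -0.564 -0.007] [ 0.536 -0.427  0.155]
beaker 0.48 [241. 250.] 56 [0.436 0.116 0.038] [0.424 0.105 0.012] [0.449 0.133 0.058]
{'time': 1.2, 'joints': array([ 1.208,  0.536, -0.004,  1.538,  0.003,  1.067, -0.071]), 'qvel': array([ 0.002,  0.002, -0.   , -0.   , -0.001, -0.   , -0.002]), 'effort': array([  0.   , -57.091,   0.99 , -25.191,  -0.056,   0.011,  -0.   ]), 'eef_pos': array([ 0.19 , -0.622,  0.239]), 'tcp_rot': array([ 0.989,  0.148, -0.   , -0.   ]), 'force': array([ 0.46 , -0.888,  0.383]), 'torque': array([ 0.02 , -0.013, -0.028]), 'width': 0.08816139984592981}
```

Run:
```python
from h import *
a=np.load('scene.npz')['im'];b=np.load('top.npz')['im']
save('b1',np.vstack([cv2.resize(a,(560,420)) ])); 
c1=cv2.resize(a[170:300,250:410],(640,520),interpolation=2); save('b2',c1)
save('b3',cv2.resize(b[150:330,120:440],(800,450),interpolation=2))
```

```text
(no output)
```

View pics/a_scene.png

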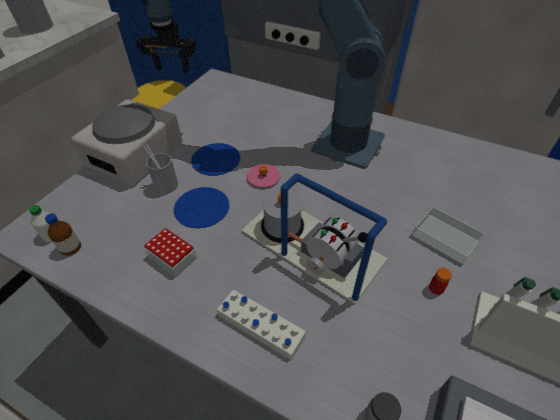

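View pics/b2.png

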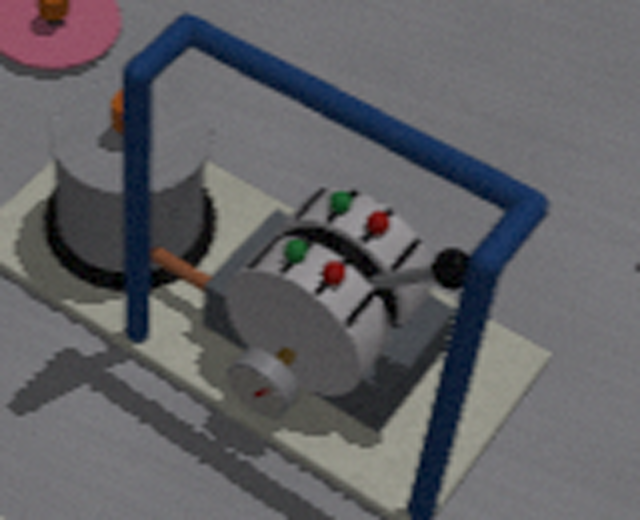

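View pics/b3.png

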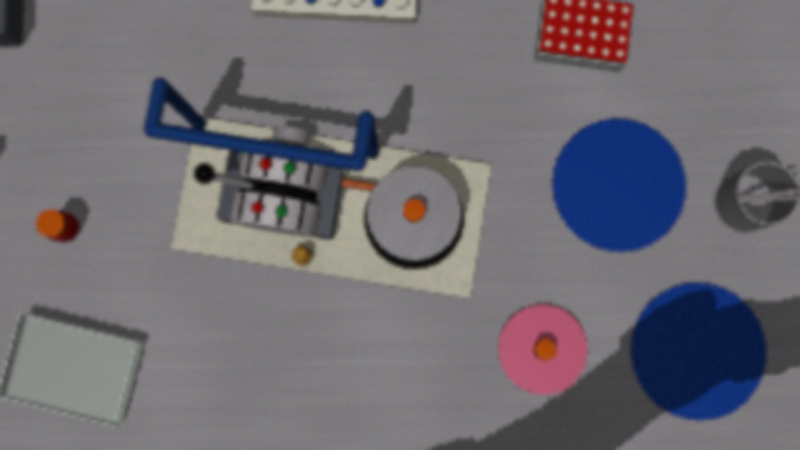

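The only real choices are the lids and the pads. The lids are steel at scene (281,204) and pink at (263,176), so I take the steel one. The pads are at (200,209), y≈-0.30, and (216,156), y≈-0.395, so I take the first, which is farther left. Green studs sit beyond the red ones from the lever, which makes the green notch 1.0. The close crop confirms this: red is next to the lever and green is further over.

Run:
```python
from h import *
np.set_printoptions(precision=4,suppress=True)
obs={}
for n in ['scene','top']:
    z=np.load(n+'.npz'); im,d=z['im'],z['d']; c=cam(n); h=cv2.cvtColor(im,cv2.COLOR_RGB2HSV)
    H,S,V=[h[...,i].astype(int) for i in range(3)]
    yy,xx=np.mgrid[:420,:560]
    box=(lambda x0,x1,y0,y1:(xx>=x0)&(xx<x1)&(yy>=y0)&(yy<y1))
    st=box(310,365,210,250) if n=='scene' else box(205,245,205,240)
    lk=box(275,284,190,202) if n=='scene' else box(278,294,225,242)
    M={'green':st&(H>45)&(H<90)&(S>100),'red':st&((H<6)|(H>172))&(S>140),'orange':lk&(H<20)&(S>140),
       'ball':(box(355,372,228,248) if n=='scene' else box(196,206,212,226))&(V<60)&(S<120)}
    for k,m in M.items():
        nc,lab,s,ce=cv2.connectedComponentsWithStats(m.astype(np.uint8))
        for i in range(1,nc):
            if s[i,4]>=4:
                P=cloud(c,d,lab==i); print(n,k,s[i,4],ce[i],np.median(P,0)); obs.setdefault(k,[]).append((n,ce[i]))
# triangulate knobs
for k in ['orange','ball']:
    A=[];b=[]
    for n,uv in obs[k]:
        c=cam(n); o=-c[2].T@c[3]; r=pts(c,[uv],[1.])[0]-o; r/=np.linalg.norm(r)
        Q=np.eye(3)-np.outer(r,r); A.append(Q); b.append(Q@o)
    X=np.linalg.solve(sum(A),sum(b)); print(k,'tri',X,[np.linalg.norm(Q@X-bb) for Q,bb in zip(A,b)])
```

```text
scene green 21 [335.0476 219.7619] [0.4882 0.1374 0.129 ]
scene green 25 [323.64 232.32] [0.541  0.1271 0.1296]
scene green 4 [360.75 239.5 ] [0.5405 0.2241 0.1551]
scene red 24 [343.9583 225.125 ] [0.4933 0.165  0.1297]
scene red 23 [333. 238.] [0.5473 0.1558 0.13  ]
scene orange 22 [279.0455 197.0455] [ 0.4902 -0.0323  0.1414]
scene ball 49 [361.7347 236.1224] [0.534  0.2234 0.1632]
top green 12 [235.5 216.5] [0.5385 0.122  0.1337]
top green 11 [232.0909 234.    ] [0.485  0.1329 0.1313]
top red 13 [225.7692 215.1538] [0.5435 0.1514 0.1319]
top red 12 [222.5 232.5] [0.4899 0.1618 0.1313]
top orange 60 [285.3833 233.4   ] [ 0.4834 -0.0284  0.1442]
top ball 43 [201.4186 219.0233] [0.5285 0.2212 0.1644]
orange tri [ 0.4846 -0.0317  0.1358] [np.float64(0.002444867558175474), np.float64(0.0024448675581754844)]
ball tri [0.5294 0.2227 0.1562] [np.float64(0.0002593907163186174), np.float64(0.00025939071631859306)]
```

```bash
python3 -m creep '[[[2.4,2.4,1.1],[0,0,-2.8],0],[[2.4,2.4,1.1],[0,0,-2.8],0],[[2.4,2.4,1.1],[0,0,-2.8],0],[[2.4,2.4,1.1],[0,0,-2.8],0],[[2.4,2.4,1.1],[0,0,-2.8],0]]' 10
python3 -m creep '[[[2.4,2.4,1.1],[0,0,-2.8],0],[[2.4,2.4,1.1],[0,0,-2.8],0],[[2.4,2.4,1.1],[0,0,-2.8],0],[[2.4,2.4,1.1],[0,0,-2.8],0],[[2.4,2.4,1.1],[0,0,-2.8],0]]'
python3 -m creep '[[[0,3.3,0],[0,0,0],0],[[0,3.3,0],[0,0,0],0],[[0,3.3,0],[0,0,0],0],[[0,3.3,0],[0,0,0],0],[[0,3.3,0],[0,0,0],0]]'
python3 -m creep '[[[0,3.3,0],[0,0,0],0],[[0,3.3,0],[0,0,0],0],[[0,3.3,0],[0,0,0],0],[[0,3.3,0],[0,0,0],0],[[0,3.3,0],[0,0,0],0]]'
```

```text
time: 1.62
eef_pos: [0.311, -0.5003, 0.2943]
tcp_rot: [1.0, 0.025, 0.0, 0.0]
force: [-0.2, -0.8, -0.4]
width: 0.0569
time: 2.03
eef_pos: [0.431, -0.3802, 0.3495]
tcp_rot: [0.995, -0.097, 0.0, 0.0]
force: [0.9, -0.3, 0.4]
width: 0.0241
time: 2.45
eef_pos: [0.4299, -0.215, 0.3489]
tcp_rot: [0.995, -0.096, 0.0, 0.0]
force: [0.6, -0.2, 0.4]
width: 0.0006
time: 2.87
eef_pos: [0.4298, -0.0501, 0.349]
tcp_rot: [0.995, -0.096, 0.0, 0.0]
force: [0.5, -1.2, -0.0]
width: 0.0007
```

```bash
python3 -m creep '[[[0.4,3.3,0],[0,0,0],0],[[0.4,3.3,0],[0,0,0],0],[[0.4,3.3,0],[0,0,0],0],[[0.4,3.3,0],[0,0,0],0],[[0.4,3.3,0],[0,0,0],0]]'
python3 -m creep '[[[0.4,3.3,-0.5],[-1.34,-6.87,0],0],[[0.4,3.3,-0.5],[-1.34,-6.87,0],0],[[0.4,3.3,-0.5],[-1.34,-6.87,0],0],[[0.4,3.3,-0.5],[-1.34,-6.87,0],0],[[0.4,3.3,-0.5],[-1.34,-6.87,0],0]]'
python3 - <<'E'
from h import *
im,d=arm.capture('scene'); save('c_scene',cv2.resize(im[100:310,200:480],(560,420))); print(arm.observe()['joints'])
from scipy.spatial.transform import Rotation as R
print(R.from_quat(arm.observe()['tcp_rot']).as_matrix())
E
```

```text
time: 3.28
eef_pos: [0.45, 0.115, 0.349]
tcp_rot: [0.995, -0.096, 0.0, -0.0]
force: [0.4, 0.1, -0.2]
width: 0.0002
time: 3.7
eef_pos: [0.4638, 0.2097, 0.3258]
tcp_rot: [0.98, -0.091, 0.174, 0.025]
force: [-0.4, -1.8, -0.3]
width: 0.0008
[-0.45453592  0.08139581 -0.25219507  2.00322857  0.39673297  0.88640236
 -2.68616746]
[[ 0.92318714 -0.18767415  0.33541604]
 [-0.16965226 -0.98204191 -0.0825336 ]
 [ 0.34488203  0.01928987 -0.93844781]]
```

View pics/c_scene.png

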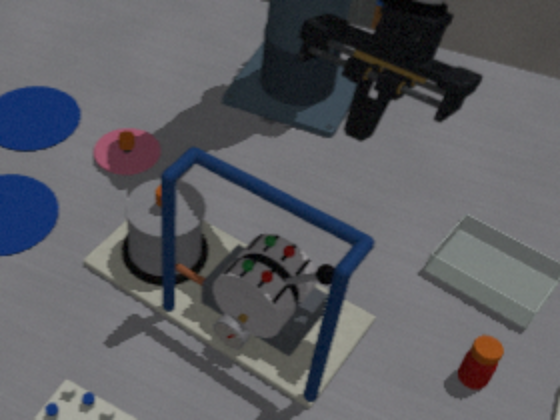

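```bash
python3 -m creep '[[[0,0,0],[-2.4,0.59,6.71],0],[[0,0,0],[-2.4,0.59,6.71],0],[[0,0,0],[-2.4,0.59,6.71],0],[[0,0,0],[-2.4,0.59,6.71],0],[[0,0,0],[-2.4,0.59,6.71],0]]'
python3 -m creep '[[[0,0,0],[-2.4,0.59,6.71],0],[[0,0,0],[-2.4,0.59,6.71],0],[[0,0,0],[-2.4,0.59,6.71],0],[[0,0,0],[-2.4,0.59,6.71],0],[[0,0,0],[-2.4,0.59,6.71],0]]'
python3 -m creep '[[[0,0,0],[-2.4,0.59,6.71],0],[[0,0,0],[-2.4,0.59,6.71],0],[[0,0,0],[-2.4,0.59,6.71],0],[[0,0,0],[-2.4,0.59,6.71],0],[[0,0,0],[-2.4,0.59,6.71],0]]'
python3 -m creep '[[[0,0,0],[-2.4,0.59,6.71],0],[[0,0,0],[-2.4,0.59,6.71],0],[[0,0,0],[-2.4,0.59,6.71],0],[[0,0,0],[-2.4,0.59,6.71],0],[[0,0,0],[-2.4,0.59,6.71],0]]'
python3 -m creep '[[[0,0,0],[-2.4,0.59,6.71],0],[[0,0,0],[-2.4,0.59,6.71],0],[[0,0,0],[-2.4,0.59,6.71],0],[[0,0,0],[-2.4,0.59,6.71],0],[[0,0,0],[-2.4,0.59,6.71],0]]'
cat >> h.py <<'E'
from scipy.spatial.transform import Rotation as Rot
np.set_printoptions(precision=4,suppress=True)
ux=np.array([.982,-.191,0]);uy=np.array([.191,.982,0]);piv=np.array([.516,.144,.067])
def stat(tilt=None,jaw=uy):
    s=arm.observe(); R=Rot.from_quat(s['tcp_rot'])
    p=s['eef_pos']-piv
    print('t',s['time'],'q',s['joints'],'tcp rel pivot (st)',p@ux,p@uy,p[2],'F',s['force'],'w',s['width'])
    print(R.as_matrix())
    if tilt is not None:
        a=np.radians(tilt); z=np.sin(a)*ux-np.cos(a)*np.array([0,0,1]); best=None
        for sg in (1,-1):
            y=sg*jaw; T=Rot.from_matrix(np.c_[np.cross(y,z),y,z]); v=(T*R.inv()).as_rotvec(degrees=True)
            if best is None or np.linalg.norm(v)<np.linalg.norm(best): best=v
        print('rotvec to go',best)
E
python3 -c "
from h import *
stat(38)"
```

```text
time: 4.17
eef_pos: [0.4657, 0.2063, 0.3261]
tcp_rot: [0.961, 0.214, 0.157, 0.078]
force: [0.0, -0.5, -0.1]
width: 0.0009
time: 4.58
eef_pos: [0.4658, 0.2062, 0.3261]
tcp_rot: [0.849, 0.498, 0.126, 0.123]
force: [0.0, -0.3, 0.4]
width: 0.0007
time: 5.0
eef_pos: [0.4658, 0.2061, 0.3261]
tcp_rot: [0.655, 0.735, 0.082, 0.156]
force: [-0.1, 0.3, -1.0]
width: 0.0005
time: 5.42
eef_pos: [0.4658, 0.2061, 0.3261]
tcp_rot: [0.398, 0.9, 0.031, 0.173]
force: [0.2, -0.2, -0.3]
width: 0.0006
time: 5.83
eef_pos: [0.4658, 0.2061, 0.3261]
tcp_rot: [0.102, 0.979, -0.024, 0.174]
force: [-0.3, 0.7, -0.3]
width: 0.0004
t 5.8333 q [-0.2648  0.0921 -0.4443  1.9939  0.4198  0.8944  0.4222] tcp rel pivot (st) -0.061180867377308185 0.051407853616656896 0.25912458084684553 F [-0.3412  0.6937 -0.2751] w 0.0004271571364982325
[[-0.9184  0.2084  0.3362]
 [ 0.1918  0.978  -0.0822]
 [-0.3459 -0.011  -0.9382]]
rotvec to go [ -2.9345 -17.5378   1.1116]
```

```bash
python3 -m creep '[[[0.28,1.5,-0.9],[-0.6,-3.5,0.2],0],[[0.28,1.5,-0.9],[-0.6,-3.5,0.2],0],[[0.28,1.5,-0.9],[-0.6,-3.5,0.2],0],[[0.28,1.5,-0.9],[-0.6,-3.5,0.2],0],[[0.28,1.5,-0.9],[-0.6,-3.5,0.2],0]]'
python3 -m creep '[[[0,0,-1.6],[0,0,0],0],[[0,0,-1.6],[0,0,0],0],[[0,0,-1.6],[0,0,0],0],[[0,0,0],[0,0,0],0]]'
python3 - <<'E'
from h import *
stat(38)
im,d=arm.capture('wrist'); save('d_wrist',im); c=cam('wrist')
print('proj ball',proj(c,[piv+.0818*uy+[0,0,.0878]]), proj(c,[piv-.0297*uy+[0,0,.1163]]))
E
```

```text
time: 6.25
eef_pos: [0.4802, 0.2822, 0.2813]
tcp_rot: [0.095, 0.94, -0.03, 0.326]
force: [1.0, 0.3, -0.3]
width: 0.0001
time: 6.58
eef_pos: [0.4788, 0.2803, 0.2301]
tcp_rot: [0.094, 0.941, -0.033, 0.322]
force: [-0.1, -0.4, 0.6]
width: -0.0003
t 6.5833 q [-0.571   0.3144 -0.4423  2.1493  1.1644  0.8167 -0.4954] tcp rel pivot (st) -0.06260294260137497 0.1266912789229991 0.16313822723641871 F [-0.1401 -0.4     0.5566] w -0.0002849282651653798
[[-0.7747  0.1976  0.6006]
 [ 0.1556  0.9803 -0.1218]
 [-0.6129 -0.0009 -0.7902]]
rotvec to go [ 0.0088 -0.2202  0.3923]
proj ball [[216.5323 217.6418]] [[ 56.9137 251.7206]]
```

View pics/d_wrist.png

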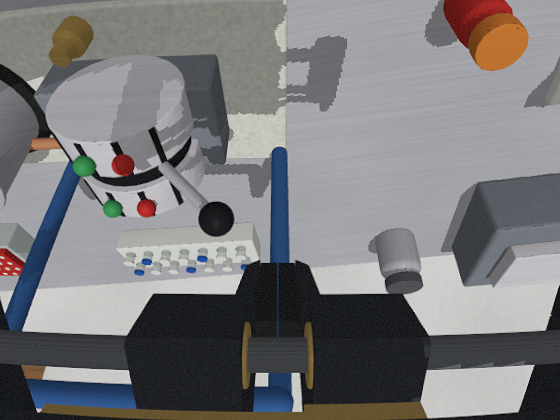

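```bash
python3 -m creep '[[[1.5,-0.3,-1.7],[0,0,0],0],[[1.5,-0.3,-1.7],[0,0,0],0],[[1.5,-0.3,-1.7],[0,0,0],0],[[1.5,-0.3,-1.7],[0,0,0],0],[[1.3,-0.25,-1.9],[0,0,0],0]]'
python3 -m creep '[[[0,0,0],[0,0,0],0]]'
python3 - <<'E'
from h import *
stat(38)
K=piv+.012*ux+[0,0,-.0145]
for a in (.1,.3,.5,.7,.8,.85,.9,.95,1.0):
    l=.75-a; print(a,'ball y,z',.12*np.sin(l),.12*np.cos(l)-.0145)
E
```

```text
time: 7.05
eef_pos: [0.5549, 0.267, 0.1471]
tcp_rot: [0.095, 0.94, -0.03, 0.325]
force: [0.3, 1.1, -0.2]
width: 0.0002
time: 7.13
eef_pos: [0.5545, 0.2646, 0.1444]
tcp_rot: [0.096, 0.941, -0.033, 0.324]
force: [-0.7, -0.6, 0.8]
width: 0.0007
t 7.1333 q [-0.5336  0.5292 -0.3292  2.0973  1.4475  0.7096 -0.6698] tcp rel pivot (st) 0.014786531663112643 0.12578832292460435 0.07736411868630205 F [-0.7348 -0.5835  0.8034] w 0.0006790672299886929
[[-0.7723  0.2012  0.6025]
 [ 0.1588  0.9795 -0.1235]
 [-0.615   0.0003 -0.7885]]
rotvec to go [-0.028  -0.0532  0.601 ]
0.1 ball y,z 0.07262236868832474 0.0810300558258867
0.3 ball y,z 0.05219586409334762 0.09355365228232122
0.5 ball y,z 0.02968847511054275 0.10176949060527736
0.7 ball y,z 0.005997500312481405 0.10535003124739595
0.8 ball y,z -0.005997500312481405 0.10535003124739595
0.85 ball y,z -0.011980009997619374 0.1049004998333631
0.9 ball y,z -0.01793257589683191 0.10415252935232507
0.95 ball y,z -0.023840319695407338 0.10310798934094899
1.0 ball y,z -0.02968847511054275 0.10176949060527736
```

```bash
python3 -m creep '[[[-0.2,-1,0.5],[0,0,0],0],[[-0.2,-1,0.5],[0,0,0],0],[[-0.2,-1,0.5],[0,0,0],0],[[-0.2,-1,0.4],[0,0,0],0],[[-0.2,-1,0.4],[0,0,0],0]]'
python3 -m creep '[[[-0.2,-1,0.3],[0,0,0],0],[[-0.1,-0.5,0.1],[0,0,0],0],[[-0.1,-0.5,0.1],[0,0,0],0]]'
python3 - <<'E'
from h import *
stat()
im,d=arm.capture('wrist'); c=cam('wrist')
for a in np.arange(.3,1.1,.1):
    l=.75-a; print(a.round(2),proj(c,[piv+.12*np.sin(l)*uy+[0,0,.12*np.cos(l)]]))
save('e_wrist',im)
E
```

```text
time: 7.55
eef_pos: [0.5444, 0.2248, 0.1752]
tcp_rot: [0.09, 0.94, -0.024, 0.328]
force: [-2.4, 14.5, 19.1]
width: 0.0003
time: 7.8
eef_pos: [0.5384, 0.1965, 0.1759]
tcp_rot: [0.094, 0.941, -0.031, 0.325]
force: [0.5, 4.5, 5.2]
width: 0.0007
t 7.8 q [-0.4469  0.3918 -0.3123  2.2203  1.4668  0.6273 -0.6287] tcp rel pivot (st) 0.011933495550257776 0.05584276843435936 0.10893428911654293 F [0.5399 4.4863 5.1761] w 0.0007021101152686881
[[-0.771   0.1968  0.6057]
 [ 0.157   0.9804 -0.1187]
 [-0.6172  0.0036 -0.7868]]
0.3 [[271.0768 269.3681]]
0.4 [[244.9809 279.5256]]
0.5 [[217.3673 287.3954]]
0.6 [[188.9064 292.696 ]]
0.7 [[160.3325 295.2451]]
0.8 [[132.3914 294.9773]]
0.9 [[105.7855 291.9486]]
1.0 [[ 81.125  286.3268]]
```

View pics/e_wrist.png

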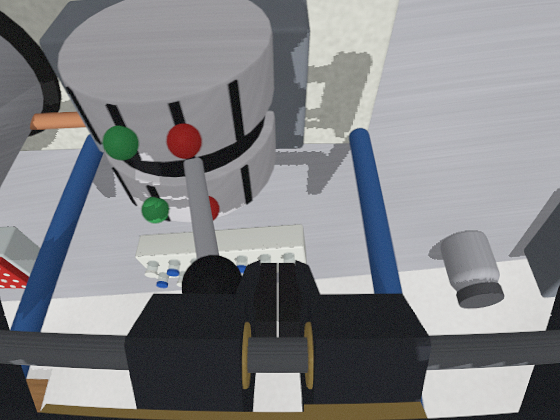

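```bash
python3 -m creep '[[[-0.1,-0.5,0],[0,0,0],0],[[-0.1,-0.5,0],[0,0,0],0],[[-0.1,-0.5,0],[0,0,0],0],[[-0.1,-0.5,0],[0,0,0],0],[[-0.1,-0.5,0],[0,0,0],0]]'
python3 -m creep '[[[-0.1,-0.5,0],[0,0,0],0],[[-0.1,-0.5,0],[0,0,0],0],[[-0.1,-0.4,0],[0,0,0],0],[[0,0,0],[0,0,0],0],[[0,0,0],[0,0,0],0]]'
python3 - <<'E'
from h import *
stat()
im,d=arm.capture('wrist'); c=cam('wrist')
for a in np.arange(.5,1.6,.1):
    l=.75-a; print(a.round(2),proj(c,[piv+.12*np.sin(l)*uy+[0,0,.12*np.cos(l)]]))
save('f_wrist',im)
E
```

```text
time: 8.27
eef_pos: [0.5331, 0.1712, 0.1734]
tcp_rot: [0.094, 0.941, -0.032, 0.324]
force: [0.8, -0.3, 0.3]
width: 0.0005
time: 8.68
eef_pos: [0.5303, 0.1575, 0.1736]
tcp_rot: [0.094, 0.941, -0.032, 0.324]
force: [-0.0, -0.5, -0.9]
width: 0.0003
t 8.6833 q [-0.3994  0.3581 -0.2885  2.2846  1.5434  0.5771 -0.6649] tcp rel pivot (st) 0.011474439871760764 0.01601879364745251 0.10656631909529402 F [-0.0323 -0.5186 -0.8615] w 0.0003043175097070584
[[-0.7727  0.1974  0.6033]
 [ 0.1566  0.9803 -0.1203]
 [-0.6151  0.0015 -0.7884]]
0.5 [[310.6755 292.1398]]
0.6 [[282.5405 297.763 ]]
0.7 [[253.5789 300.6233]]
0.8 [[224.5422 300.6144]]
0.9 [[196.1876 297.7532]]
1.0 [[169.2233 292.1771]]
1.1 [[144.2613 284.1278]]
1.2 [[121.7846 273.9256]]
1.3 [[102.1323 261.9396]]
1.4 [[ 85.5006 248.5573]]
1.5 [[ 71.9572 234.1593]]
```

View pics/f_wrist.png

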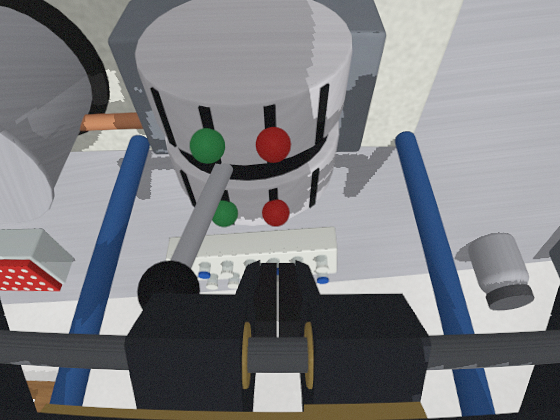

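```bash
python3 -m creep '[[[0.2,1,0],[0,0,0],0],[[-1.5,0.3,1.7],[0,0,0],0],[[-1.5,0.3,1.7],[0,0,0],0],[[-1.5,0.3,1.7],[0,0,0],0],[[-1.5,0.3,1.7],[0,0,0],0]]'
python3 -m creep '[[[-1.5,0.3,1.7],[0,0,0],0],[[0,0,2.4],[0,0,0],0],[[0,0,2.4],[0,0,0],0],[[0,0,2.4],[0,0,0],0]]'
python3 -m creep '[[[0.15,-1.1,0],[1.2,6.2,0],0.7],[[0.15,-1.1,0],[1.2,6.2,0],0.7],[[0.15,-1.1,0],[1.2,6.2,0],0.7]]'
python3 -m creep '[[[0.15,-1.1,0],[1.2,6.2,0],0.7],[[0.15,-1.1,0],[1.2,6.2,0],0.7],[[0.15,-1.1,0],[1.2,6.2,0],0.7]]'
python3 -m creep '[[[0.15,-1.1,0],[0,0,6.9],0.7],[[0.15,-1.1,0],[0,0,6.9],0.7],[[0.15,-1.1,0],[0,0,6.9],0.7],[[0.15,-1.1,0],[0,0,6.9],0.7],[[0.15,-1.1,0],[0,0,6.9],0.7]]'
python3 -m creep '[[[0.15,-1.1,0],[0,0,6.9],0.7],[[0.15,-1.1,0],[0,0,6.9],0.7],[[0.15,-1.1,0],[0,0,6.9],0.7],[[0.15,-1.1,0],[0,0,6.9],0.7],[[0.15,-1.1,0],[0,0,6.9],0.7]]'
python3 -m creep '[[[0.15,-1.1,0],[0,0,6.9],0.7],[[0.15,-1.1,0],[0,0,6.9],0.7],[[0.15,-1.1,0],[0,0,6.9],0.7]]'
python3 - <<'E'
from h import *
stat(0,ux)
im,d=arm.capture('wrist'); c=cam('wrist')
print('lid knob exp',proj(c,[[.4835,-.029,.145]]),'ball exp at 1.0',proj(c,[piv-.0297*uy+[0,0,.1163]]))
save('g_wrist',im)
h=cv2.cvtColor(im,cv2.COLOR_RGB2HSV); m=(h[...,0]>4)&(h[...,0]<20)&(h[...,1]>170)&(h[...,2]>90)
nc,lab,s,ce=cv2.connectedComponentsWithStats(m.astype(np.uint8))
for i in range(1,nc):
    if s[i,4]>80: P=cloud(c,d,lab==i); print(s[i,4],ce[i],np.median(P,0),P.max(0))
E
```

```text
time: 9.15
eef_pos: [0.4716, 0.1816, 0.2424]
tcp_rot: [0.093, 0.941, -0.031, 0.324]
force: [0.1, 0.2, 0.7]
width: 0.0006
time: 9.48
eef_pos: [0.4569, 0.1847, 0.3321]
tcp_rot: [0.093, 0.941, -0.031, 0.324]
force: [1.0, -0.4, -0.1]
width: 0.0005
time: 9.73
eef_pos: [0.4603, 0.1573, 0.3308]
tcp_rot: [0.096, 0.975, -0.023, 0.197]
force: [0.4, -1.1, -0.5]
width: 0.018
time: 9.98
eef_pos: [0.4656, 0.1236, 0.331]
tcp_rot: [0.098, 0.995, -0.008, 0.034]
force: [1.0, -1.0, -0.4]
width: 0.0383
time: 10.4
eef_pos: [0.473, 0.0679, 0.3297]
tcp_rot: [-0.204, 0.978, 0.002, 0.037]
force: [0.2, -0.7, -0.2]
width: 0.0616
time: 10.82
eef_pos: [0.4806, 0.0129, 0.3298]
tcp_rot: [-0.485, 0.874, 0.013, 0.035]
force: [-0.4, 0.8, -0.2]
width: 0.0615
time: 11.07
eef_pos: [0.4833, -0.0088, 0.3268]
tcp_rot: [-0.583, 0.812, 0.016, 0.029]
force: [0.2, 1.0, -0.3]
width: 0.0614
t 11.0667 q [ 0.3595  0.1705 -0.4423  1.8576  0.017   1.0976  2.7326] tcp rel pivot (st) -0.0029480233898684267 -0.15633715220644154 0.2597807073535426 F [ 0.1804  0.9678 -0.2916] w 0.06141225923755753
[[-0.3188 -0.9474  0.0276]
 [-0.9456  0.3199  0.0598]
 [-0.0655 -0.007  -0.9978]]
rotvec to go [-3.5291  1.3489  7.6338]
lid knob exp [[271.806  157.0543]] ball exp at 1.0 [[293.2357 313.3471]]
694 [272.255  153.2622] [ 0.4822 -0.0316  0.1422] [ 0.4958 -0.0173  0.1447]
140 [366.7857 406.55  ] [0.4773 0.4179 0.0656] [0.493  0.4308 0.0743]
```

View pics/g_wrist.png

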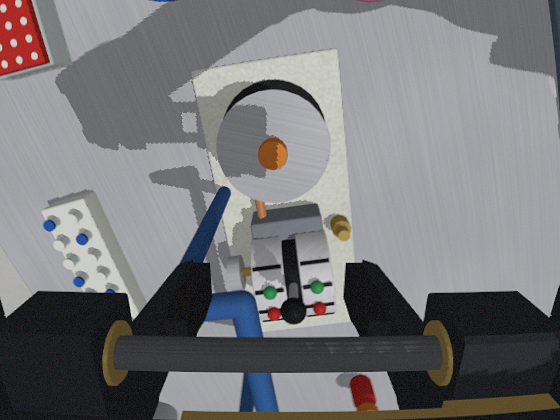

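```bash
python3 -m creep '[[[0,-0.4,0],[-0.7,0.3,-5.3],0.7],[[0,-0.4,0],[-0.7,0.3,-5.3],0.7],[[0,-0.4,0],[-0.7,0.3,-5.3],0.7],[[0,-0.5,0],[-0.7,0.3,-5.3],0.7],[[0,-0.5,0],[-0.7,0.3,-5.3],0.7]]'
python3 -m creep '[[[0,0,0],[0,0,0],0.7]]'
python3 - <<'E'
from h import *
j=Rot.from_euler('z',-45,degrees=True).apply([1,0,0])
stat(0,j)
im,d=arm.capture('wrist'); c=cam('wrist')
h=cv2.cvtColor(im,cv2.COLOR_RGB2HSV); m=(h[...,0]>4)&(h[...,0]<20)&(h[...,1]>170)&(h[...,2]>90)
nc,lab,s,ce=cv2.connectedComponentsWithStats(m.astype(np.uint8))
for i in range(1,nc):
    if s[i,4]>80: P=cloud(c,d,lab==i); T=P[P[:,2]>P[:,2].max()-.006]; print(s[i,4],ce[i],np.median(P,0),(T.max(0)+T.min(0))/2,P.max(0))
E
```

```text
time: 11.53
eef_pos: [0.4827, -0.0304, 0.3264]
tcp_rot: [-0.377, 0.926, -0.008, 0.003]
force: [0.1, 0.5, -0.0]
width: 0.0616
time: 11.62
eef_pos: [0.4829, -0.0306, 0.3264]
tcp_rot: [-0.378, 0.926, -0.008, 0.003]
force: [0.2, 0.6, 0.0]
width: 0.0617
t 11.6167 q [ 0.2955  0.1733 -0.3761  1.8496  0.0844  1.1216  2.2344] tcp rel pivot (st) 0.0008228285679731731 -0.17780113380104662 0.2593621793270177 F [0.1815 0.6234 0.0187] w 0.06169470506278135
[[-0.7144 -0.6996  0.0113]
 [-0.6997  0.7143 -0.0119]
 [ 0.0002 -0.0164 -0.9999]]
rotvec to go [0.6769 0.6523 0.597 ]
660 [282.3121 187.0955] [ 0.4821 -0.03    0.1427] [ 0.4829 -0.0286  0.1423] [ 0.4961 -0.0156  0.1453]
```

```bash
python3 -m creep '[[[0,0,-3.3],[0.3,0.3,0],0.7],[[0,0,-3.3],[0.4,0.4,0],0.7],[[0,0,-3.3],[0,0,0],0.7],[[0,0,-3.3],[0,0,0],0.7],[[0,0,-3.3],[0,0,0],0.7]]'
python3 -m creep '[[[0,0.1,-2.5],[0,0,0],0.7],[[0,0,-1],[0,0,0],0.7],[[0,0,-0.8],[0,0,0],0.7],[[0,0,0],[0,0,0],0.7]]'
python3 -m creep '[[[0,0,0],[0,0,0],0],[[0,0,0],[0,0,0],0],[[0,0,0],[0,0,0],0],[[0,0,0],[0,0,0],0],[[0,0,0],[0,0,0],0]]' 25
python3 -m creep '[[[0,0,0],[0,0,0],0],[[0,0,0],[0,0,0],0],[[0,0,0],[0,0,0],0]]'
```

```text
time: 12.08
eef_pos: [0.4827, -0.0306, 0.1601]
tcp_rot: [-0.381, 0.925, 0.0, 0.0]
force: [0.4, -0.4, -0.0]
width: 0.0614
time: 12.42
eef_pos: [0.4824, -0.03, 0.1178]
tcp_rot: [-0.38, 0.925, 0.0, -0.001]
force: [-0.6, 0.8, 0.2]
width: 0.0619
time: 12.83
eef_pos: [0.4829, -0.0304, 0.119]
tcp_rot: [-0.379, 0.925, -0.0, 0.0]
force: [-1.0, 1.5, 1.1]
width: 0.0302
time: 13.08
eef_pos: [0.4825, -0.0301, 0.1188]
tcp_rot: [-0.379, 0.925, 0.0, -0.0]
force: [-1.9, 1.5, 6.4]
width: 0.0271
```

```bash
python3 -m creep '[[[0,0,0.5],[0,0,0],0],[[0,0,1],[0,0,0],0],[[0,0,1.5],[0,0,0],0],[[0,0,1.5],[0,0,0],0],[[0,0,1.5],[0,0,0],0]]'
python3 -m creep '[[[0,0,1.5],[0,0,0],0],[[0,0,1.5],[0,0,0],0],[[0,0,1],[0,0,0],0],[[0,0,0.5],[0,0,0],0],[[0,0,0],[0,0,0],0]]'
python3 - <<'E'
from h import *
stat()
im,d=arm.capture('scene'); save('i_scene',cv2.resize(im[100:310,140:420],(560,420)))
E
```

```text
time: 13.5
eef_pos: [0.4823, -0.0304, 0.1794]
tcp_rot: [-0.379, 0.925, 0.0, -0.0]
force: [-0.4, -0.4, -1.6]
width: 0.0271
time: 13.92
eef_pos: [0.4831, -0.0305, 0.2244]
tcp_rot: [-0.379, 0.925, -0.0, 0.001]
force: [0.8, -0.6, -2.2]
width: 0.027
t 13.9167 q [ 0.2849  0.2976 -0.3727  1.9645  0.1369  0.902   2.1906] tcp rel pivot (st) 0.0010131920923344764 -0.1776316213356647 0.15740124322191662 F [ 0.7996 -0.5897 -2.2197] w 0.02701598257514495
[[-0.7126 -0.7016  0.0014]
 [-0.7016  0.7126 -0.0002]
 [-0.0009 -0.0012 -1.    ]]
```

View pics/i_scene.png

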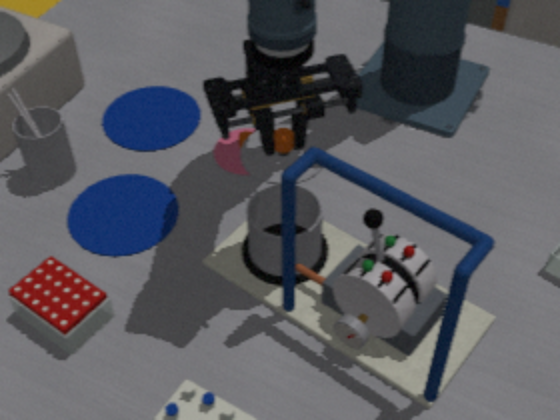

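```bash
python3 -m creep '[[[0.2,-1,0],[0,0,-1.4],0],[[0.3,-1.9,0],[0,0,-1.4],0],[[0.3,-2,0],[0,0,-1.4],0],[[0.3,-2,0],[0,0,-1.4],0],[[0.3,-2,0],[0,0,-1.4],0]]'
python3 -m creep '[[[0.3,-2,0],[0,0,-1.4],0],[[0.3,-2,0],[0,0,-1.4],0],[[0.3,-2,0],[0,0,-1.4],0],[[0.3,-2,0],[0,0,-1.4],0],[[0.3,-2,0],[0,0,-1.4],0]]'
python3 -m creep '[[[0.3,-2,0],[0,0,-1.4],0],[[0.3,-2,0],[0,0,-1.4],0],[[0.3,-2,0],[0,0,-1.4],0],[[0.3,-2,0],[0,0,-1.4],0],[[0.1,-0.5,0],[0,0,0],0]]'
python3 - <<'E'
from h import *
s=arm.observe(); print(s['joints'],s['width'])
im,d=arm.capture('top'); c=cam('top')
r=[r for r in arm.regions_of('top','pad')]
for q in r[:3]: P=cloud(c,d,q['region']); print(q['score'],q['xy'],P.min(0),P.max(0))
im,d=arm.capture('scene'); c=cam('scene')
for q in arm.regions_of('scene','lid')[:3]: P=cloud(c,d,q['region']); print('lid',q['score'],q['xy'],np.median(P,0),P.min(0),P.max(0))
E
```

```text
time: 14.38
eef_pos: [0.496, -0.1211, 0.2223]
tcp_rot: [-0.321, 0.947, 0.001, -0.001]
force: [0.3, 0.5, -1.8]
width: 0.0271
time: 14.8
eef_pos: [0.5117, -0.2214, 0.2231]
tcp_rot: [-0.262, 0.965, 0.0, -0.0]
force: [1.0, -0.3, -2.1]
width: 0.0275
time: 15.22
eef_pos: [0.5239, -0.3094, 0.223]
tcp_rot: [-0.213, 0.977, -0.001, -0.001]
force: [-0.1, -0.4, -1.3]
width: 0.0273
[ 0.589   0.4894 -0.179   1.6609  0.1022  1.0002  2.3758] 0.027300111316217023
0.96 [354.0, 234.3] [ 0.4394 -0.3571 -0.0091] [ 0.6111 -0.2147  0.0176]
0.7 [421.8, 292.0] [ 0.2632 -0.4894 -0.0059] [ 0.3318 -0.3168  0.0116]
lid 0.97 [264.8, 174.0] [ 0.316  -0.1819  0.0135] [ 0.2348 -0.2436 -0.0039] [ 0.3683 -0.1312  0.048 ]
lid 0.93 [189.5, 158.9] [ 0.5371 -0.294   0.2162] [ 0.39   -0.5071 -0.0032] [ 0.5826 -0.2455  0.2513]
```

```bash
python3 -m creep '[[[0,0.1,-1],[0,0,0],0],[[0,0.1,-2],[0,0,0],0],[[0,0.1,-2],[0,0,0],0],[[0,0.1,-2],[0,0,0],0],[[0,0,-2],[0,0,0],0]]'
python3 -m creep '[[[0,0,-2],[0,0,0],0],[[0,0,-2],[0,0,0],0],[[0,0,-2],[0,0,0],0],[[0,0,-1.5],[0,0,0],0],[[0,0,-1],[0,0,0],0]]'
python3 -m creep '[[[0,0,-0.5],[0,0,0],0],[[0,0,-0.5],[0,0,0],0],[[0,0,-0.4],[0,0,0],0],[[0,0,-0.3],[0,0,0],0],[[0,0,0],[0,0,0],0]]'
python3 -m creep '[[[0,0,-0.3],[0,0,0],0],[[0,0,0],[0,0,0],0],[[0,0,0],[0,0,0],0]]'
```

```text
time: 15.83
eef_pos: [0.5245, -0.2984, 0.1319]
tcp_rot: [-0.217, 0.976, 0.001, -0.0]
force: [1.0, 0.8, -1.9]
width: 0.0273
time: 16.25
eef_pos: [0.5236, -0.2983, 0.0461]
tcp_rot: [-0.217, 0.976, 0.001, -0.001]
force: [-0.5, -0.7, -2.5]
width: 0.0273
time: 16.67
eef_pos: [0.5246, -0.3003, 0.0313]
tcp_rot: [-0.216, 0.976, 0.0, -0.0]
force: [-0.9, -0.2, -1.9]
width: 0.0272
time: 16.92
eef_pos: [0.5246, -0.3004, 0.0285]
tcp_rot: [-0.216, 0.976, 0.0, -0.0]
force: [-0.3, -0.1, -2.7]
width: 0.0274
```

```bash
python3 -m creep '[[[0,0,-0.2],[0,0,0],0],[[0,0,-0.1],[0,0,0],0],[[0,0,0],[0,0,0],0]]'
python3 -m creep '[[[0,0,-0.1],[0,0,0],0],[[0,0,0],[0,0,0],0]]'
python3 -m creep '[[[0,0,-0.1],[0,0,0],0],[[0,0,0],[0,0,0],0]]'
```

```text
time: 17.17
eef_pos: [0.5244, -0.3003, 0.0251]
tcp_rot: [-0.216, 0.976, 0.0, -0.0]
force: [-0.4, -0.3, -2.3]
width: 0.027
time: 17.33
eef_pos: [0.5244, -0.3003, 0.0241]
tcp_rot: [-0.216, 0.976, 0.0, -0.0]
force: [0.1, 0.4, -2.5]
width: 0.0274
time: 17.5
eef_pos: [0.5245, -0.3004, 0.0239]
tcp_rot: [-0.216, 0.976, 0.0, -0.0]
force: [-2.8, 0.3, 4.7]
width: 0.0272
```

```bash
python3 -m creep '[[[0,0,0],[0,0,0],0.4],[[0,0,0],[0,0,0],0.6],[[0,0,0],[0,0,0],0.6],[[0,0,0],[0,0,0],0.6],[[0,0,0],[0,0,0],0.6]]'
python3 -m creep '[[[0,0,1],[0,0,0],0.6],[[0,0,2],[0,0,0],0.6],[[0,0,2],[0,0,0],0.6],[[0,0,3],[0,0,0],0.6],[[0,0,3],[0,0,0],0.6]]'
python3 -m creep '[[[-1,1,3],[0,0,0],0.6],[[-2,2,3],[0,0,0],0.6],[[-2,2,3],[0,0,0],0.6],[[-2,3,2],[0,0,0],0.6],[[-2,3,0],[0,0,0],0.6]]'
python3 -m creep '[[[-2,3,0],[0,0,0],0.6],[[-2,3,0],[0,0,0],0.6],[[-2,3,0],[0,0,0],0.6],[[0,0,0],[0,0,0],0.6],[[0,0,0],[0,0,0],0.6]]'
python3 - <<'E'
from h import *
for n in ('scene','top'):
    im,d=arm.capture(n); c=cam(n)
    for t in ('lid','pad'):
        for q in arm.regions_of(n,t)[:2]: P=cloud(c,d,q['region']); print(n,t,q['score'],q['xy'],np.median(P,0),P.min(0),P.max(0))
    if n=='scene':
        save('k_scene',cv2.resize(im[100:310,140:420],(560,420)))
        for a in (.8,.9,1.,1.1,1.2):
            l=.75-a; print(a,proj(c,[piv+.12*np.sin(l)*uy+[0,0,.12*np.cos(l)]]))
        h=cv2.cvtColor(im,cv2.COLOR_RGB2HSV); m=(h[...,2]<45); m[:190]=0;m[230:]=0;m[:,:305]=0;m[:,355:]=0
        nc,lab,s,ce=cv2.connectedComponentsWithStats(m.astype(np.uint8))
        print([(s[i,4],ce[i]) for i in range(1,nc) if s[i,4]>10])
stat()
E
```

```text
time: 17.92
eef_pos: [0.5246, -0.3004, 0.0233]
tcp_rot: [-0.216, 0.976, 0.0, -0.0]
force: [0.6, -0.3, 0.6]
width: 0.0525
time: 18.33
eef_pos: [0.524, -0.3001, 0.1347]
tcp_rot: [-0.216, 0.976, 0.001, -0.001]
force: [0.9, -0.8, 0.6]
width: 0.0528
time: 18.75
eef_pos: [0.4359, -0.1906, 0.248]
tcp_rot: [-0.215, 0.977, -0.002, 0.003]
force: [0.2, 0.2, -0.6]
width: 0.0531
time: 19.17
eef_pos: [0.374, -0.0995, 0.2441]
tcp_rot: [-0.218, 0.976, -0.0, 0.0]
force: [-0.3, -1.1, 0.4]
width: 0.053
scene lid 0.76 [202.3, 207.5] [ 0.5312 -0.293   0.0173] [ 0.4593 -0.3622  0.0014] [ 0.5839 -0.2413  0.0523]
scene lid 0.62 [264.7, 175.9] [ 0.3156 -0.1835  0.0132] [ 0.2376 -0.2507 -0.0028] [ 0.3677 -0.1324  0.0488]
scene pad 0.68 [217.8, 158.0] [ 0.3074 -0.393   0.0043] [ 0.2138 -0.4867 -0.0035] [ 0.3945 -0.3028  0.0108]
0.8 [[333.4843 212.554 ]]
0.9 [[329.5061 210.7143]]
1.0 [[325.5989 209.2407]]
1.1 [[321.8086 208.1435]]
1.2 [[318.1777 207.4275]]
[(np.int32(68), array([326.1618, 208.9412])), (np.int32(16), array([324.6875, 227.9375]))]
top lid 0.79 [350.1, 290.5] [ 0.3043 -0.2333  0.0137] [ 0.2627 -0.2523 -0.0037] [ 0.3497 -0.2181  0.022 ]
top lid 0.58 [365.2, 223.1] [ 0.525  -0.2983  0.0179] [ 0.4713 -0.3584  0.0053] [ 0.5837 -0.2435  0.0576]
top pad 0.9 [351.3, 234.9] [ 0.5215 -0.2994  0.0046] [ 0.4358 -0.3938 -0.0081] [ 0.6153 -0.215   0.0227]
top pad 0.61 [399.7, 289.3] [ 0.303  -0.3982  0.0046] [ 0.2134 -0.4885 -0.0103] [ 0.392  -0.3078  0.0172]
t 19.4667 q [ 0.4409  0.0928 -0.3077  2.1578  0.0355  0.8961  2.1173] tcp rel pivot (st) -0.09163183825820742 -0.2676342735353016 0.1762812294703821 F [-0.2798 -0.6543  0.2751] w 0.053030293771655926
[[-0.9072 -0.4208 -0.0004]
 [-0.4208  0.9072  0.0004]
 [ 0.0002  0.0006 -1.    ]]
```

View pics/k_scene.png

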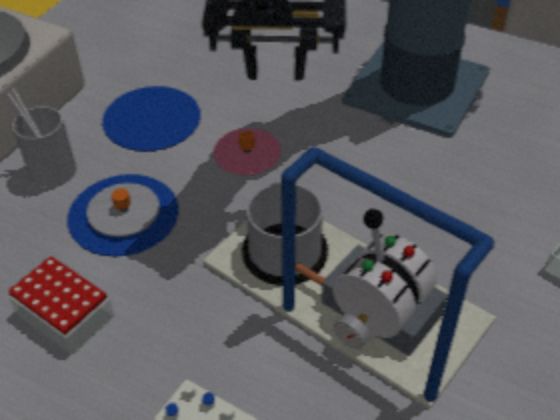

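The lid lies flat and centred on the left pad at crop (122,207). The lever ball is at full-image (326,209), against (325.6,209.2) predicted for angle 1.0. The bystanders look undisturbed, so I'm handing in.

```bash
python3 -c "
from bench import arm
print(arm.finish_job())"
```

```text
the job is handed in; nothing more can be done
None
```

I vented the canister and moved the lid to the blue pad, then handed the job in at about 19.5 s of the 59 s allowed. `finish_job` reports no verdict, so the result below rests on my own last checks.

- **Lever:** I pushed the knob from rest, through the red notch at 0.5, into the green notch at 1.0, using closed fingers tilted 38° under the pipe. In the last picture the knob was within about 1 pixel of where it should be for 1.0, with the stem between the green studs.
- **Lid:** I gripped it by the orange knob, lifted it level and lowered it to contact on the pad farther to the robot's left, then released it. It lies flat, with its centre at about (0.525, -0.30) against the pad's (0.5255, -0.304). That is about 5 mm off, against the 35 mm allowed.
- **Surroundings:** The gripper stands clear with no contact force. The bystanders visible in the last view look unmoved; the specimen jar was outside that crop.
- **Problems and disagreements:**
  - Joint 7 came close to its range limit twice, which cost extra turning but no contact.
  - The wrist force reached about 24 N for a moment at the first touch on the lever.
  - The networks gave some wrong labels, such as red studs on the tube rack, so I used colour and depth instead.

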